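Roll the branch sample window-up and lay the scale block on it

TASK

The branch sample on the cork mat is to be photographed: roll it over along the mat, without lifting it, until its planed window faces straight up, and leave it lying there on the mat. Then take the plain white scale block from the compartment tray and lay it on the window, flat, near its middle, and let go. Leave the other things where they are.

Things in the scene. Friction and masses are not known exactly. Their poses are not given: they have to be found in the camera images.
- log_center (a point): Centre, on the axis, of the branch sample: round straight wood with dark bark and pale sawn ends, 50 mm diameter, 160 mm long, 0.3 kg, lying on the mat. x: along its axis; z: out of its planed window, square to the face (window up = z up; it starts sideways or down). Pushed slowly at axis height (29 mm above the table) it rolls without slip; pushed or knocked faster it coasts some mm on.
- log_window (a point): Centre of the window: a pale flat face planed into one side of the branch, 40 mm wide, 80 mm long, in the middle of its length, 15 mm from the axis (10 mm below the bark). The end pieces, 40 mm long each, are left fully round, and it rolls on these.
- mat: Cork mat, fixed, 4 mm thick, 250 mm long (x) the way the branch lies, 360 mm (y) the way it rolls. Origin: centre of its underside, z up.
- block_center (a point): Centre of the scale block: a plain white plastic bar 44 x 16 x 16 mm (x along its length, z up), 15 g, lying loose in one of the tray's three compartments, 8 mm above the compartment floor.
- tray: Grey compartment tray, fixed, 262 x 124 x 28 mm (x, y, height), origin at the centre of its underside, floor and walls 4 mm thick; three compartments in a row along x, centred at -86, 0 and 86 mm, each 82 x 116 mm inside. The block is in one; a rubber stopper and a steel collar ring are in the others.
- stopper: Black rubber stopper in the tray, 28 mm wide, 24 mm tall; leave alone. Origin at the centre of its underside.
- collar: Steel collar ring in the tray, 32 mm wide, 12 mm tall; leave alone. Origin at the centre of its underside.
- beaker_a: Small glass beaker, 52 mm wide, 75 mm tall, standing beyond the far end of the tray; leave alone. Origin under its centre.
- dish: Flat aluminium dish, 76 mm wide, 12 mm tall, at the near end of the tray; leave alone. Origin under its centre.
- beaker_b: Glass beaker, 66 mm wide, 90 mm tall, beyond the mat and tray; leave alone. Origin under its centre.

How it is judged:
By the outcome, as a careful person would: the job done as asked, in the order asked, and still so for the second after the job is handed in, with the robot touching nothing.
It also fails if it takes over 58 s, if anything falls off the work surface, if the arm or the gripper's body presses on something with over 40 N, if the wrist force passes 120 N, or if a joint passes its speed limit or range.

ROBOT

A 6-joint arm with a two-finger parallel gripper is mounted at the origin on the work surface. World frame = base frame: x ahead of the robot, y to its left, z up, the work surface at z = 0. Lengths are in m, angles in rad, forces in N, time in s.
With the tool pointing down it reaches from about 0.375 to 0.825 m from the base axis. Payload 5.5 kg.
Tool frame: the origin (TCP) lies midway between the tips of the shut fingers; the grasp point (between the pads) lies 19 mm behind it; z points along the fingers, y is the line along which they close (so a half turn about z gives the same grasp; the last joint's range is limited). The gripper opens to 85 mm and grips with 20 to 120 N. Pads are 22 mm wide; open, the fingers measure 114 mm over their backs; the gripper's body (76 mm by 85 mm) begins 54 mm behind the grasp point. The pads swing forward as they close: fully open they stand 13 mm farther back than shut.
Start: joints at [-1.275, 0.314, -0.047, 1.21, 0, 1.571], TCP at [0.175, -0.574, 0.231] pointing down, gripper open.
Joint ranges: [-2.67, 2.67], [-0.69, 1.73], [-1.03, 1.25], [-2.08, 2.16], [-1.42, 1.45], [-3.14, 3.14]. Speed limits (rad/s): [2.39, 2.39, 3.01, 3.14, 3.14, 3.14].

INTERFACE

Orientations are given as [roll, pitch, yaw] about the fixed x, y, z axes, in that order (R = Rz(yaw) Ry(pitch) Rx(roll)).
In Python, from rig import bot gives the robot as it stands.
- The arm moves only by the tool servo_tool, never from a script. Its argument "deltas" is one flat list of numbers, 7 for each row, row after row: the shift along the tool's x, y, z scaled (see below), then the turn, a rotation vector about the tool's x, y, z scaled (see below), then the opening, from 0 (shut) to 1 (fully open). In form: [tx, ty, tz, rx, ry, rz, grip, tx, ty, tz, rx, ry, rz, grip, ...]. A call has 1 to 10 rows; each row shifts and turns the commanded pose from where the row before left it, along the tool's axes as they then stand; what a row does not reach is not made up. The controller multiplies each number of a shift by 0.03 m and each number of a turn by 5 degrees. A row lasts 1/8 s, in which the tool goes at most 62.5 mm and 10.7 degrees, less where a joint would pass 70% of its speed; a pose out of reach is approached as far as the arm can. A call with a number of a shift or a turn outside -1 to 1 is refused whole. A call with a gripper value outside its range is refused whole. The fingers move at their own pace and stop on an object; "newtons" is the grip in N (left out, the last holds). Time passes only in rows, so rows that do not move let the fingers close. It gives the time, the measured TCP pose, the force, the opening and the grip force at its end, in the units of the state.
- bot.get_obs(): the state, without advancing time (a new reading comes with each control period).
- bot.grab_frame(name): name is "side" or "top"; returns (picture, depth): 400x640x3 uint8, blue, green, red; 400x640 float32, m along the optical axis (not along the pixel's ray), 0 where there is no reading.
- bot.get_calibration(name): a dict with "fx", "fy", "cx", "cy" (pixels), "R" (3x3) and "t" (3): a world point X has camera coordinates R X + t. Camera axes: x right, y down, z forward; pixel columns grow to the right and rows downward; lengths in m; the calibration is good to about 2 mm. A picture is of the moment at which its call begins. get_calibration takes no time and is no camera call.
- bot.job_done(): hands the job in; it is judged then, once.
Trained networks look in the newest picture that a camera, given by its name, has taken for a name from the list of things; names that differ only in an ending like _2 or _b are one class to them, and where a whole thing is asked for, a point or a joint stands for the part that bears it (a point fixed in the world has none). Each returns a list of dicts, best first, with "conf" (0 to 1); they miss things now and then, are a little off and sometimes report something else, mostly with a low value. They report only what shows in the picture. A call takes as long as a camera call.
- bot.look_for(camera, thing): "centre" ([column, row] as shares, 0 to 1, of the picture: columns of its width, rows of its height, amid what is visible of it).
- bot.spot_point(camera, thing): "centre" ([column, row] as shares, 0 to 1, of the picture: columns of its width, rows of its height: a listed point, or the origin of a listed thing).
The state is a dict: "clock": time; "joint_positions": joint angles; "joint_velocities": joint speeds; "tau": joint torques, N m; "position": TCP position; "eef_rot": TCP orientation; "contact_force": force on the tool from outside, world axes, zero at the start; "ft_torque": the same for the moment, N m; "opening": opening from 0.0 (shut) to 1.0 (fully open); "grasp_force": force on a finger pad.
Only numpy, scipy, OpenCV 4.12 (cv2) and the standard library are available. Lean on these libraries where they do the work, as an engineer would, in place of code of your own. Each camera call takes 0.05 s, during which the arm holds its last target. There are 200 camera calls.

## Working session

There is one attempt and no reset: what is moved stays moved. The work goes in short steps, Python scripts to look and compute and a tool call to move; the robot and the scene stay as the last step left them, time stands still between calls to the robot, and variables do not carry over. Pictures are saved under pics/ and viewed, at most 10 in all, crops included, and the job is handed in when it is done.

Besides the shell and the picture viewer there is one more tool, called after ">>>" as name(argument=value, ...), one argument or row to a line, values as JSON. servo_tool: Moves the arm, as the interface text tells. Its arguments: {"type":"object","properties":{"deltas":{"type":"array"},"newtons":{"type":"number"}},"required":["deltas"]}

```bash
mkdir -p pics
cat > h.py <<'E'
from rig import bot
import numpy as np, cv2
def world(c,u,v,d):
    k=bot.get_calibration(c); R=np.array(k["R"]);t=np.array(k["t"])
    p=np.array([(u-k["cx"])/k["fx"]*d,(v-k["cy"])/k["fy"]*d,d]); return R.T@(p-t)
def ray(c,u,v,z):
    k=bot.get_calibration(c); R=np.array(k["R"]);t=np.array(k["t"])
    o=-R.T@t; r=R.T@np.array([(u-k["cx"])/k["fx"],(v-k["cy"])/k["fy"],1]); return o+r*(z-o[2])/r[2]
E
python3 - <<'E'
from h import *
for c in("top","side"):
    im,d=bot.grab_frame(c); cv2.imwrite(f"pics/{c}0.png",im); np.save(f"{c}0.npy",d)
    k=bot.get_calibration(c);print(c,np.round(-np.array(k["R"]).T@k["t"],3))
    for n in ["log_center","log_window","mat","block_center","tray","stopper","collar","beaker_a","dish","beaker_b"]:
        for r in bot.spot_point(c,n)[:2]:
            u,v=r["centre"][0]*640,r["centre"][1]*400
            dd=d[min(int(v),399),min(int(u),639)]
            print(n,round(r["conf"],2),int(u),int(v),world(c,u,v,dd).round(3),ray(c,u,v,0.004).round(3))
print(bot.get_obs())
E
```

```text
top [ 0.473 -0.067  0.751]
log_center 0.56 236 212 [0.547 0.089 0.051] [0.552 0.1   0.004]
log_window 0.68 227 213 [0.546 0.106 0.053] [0.551 0.118 0.004]
mat 0.74 220 217 [0.543 0.131 0.005] [0.543 0.131 0.004]
block_center 0.75 394 168 [ 0.638 -0.219  0.02 ] [ 0.641 -0.222  0.004]
tray 0.82 397 212 [ 0.552 -0.227  0.004] [ 0.551 -0.227  0.004]
stopper 0.45 386 252 [ 0.47  -0.197  0.026] [ 0.47  -0.201  0.004]
collar 0.6 400 209 [ 0.556 -0.232  0.001] [ 0.556 -0.232  0.004]
beaker_a 0.83 396 127 [ 0.714 -0.22   0.05 ] [ 0.729 -0.231  0.004]
beaker_a 0.73 308 97 [ 0.764 -0.048  0.078] [ 0.796 -0.046  0.004]
dish 0.67 395 310 [ 0.361 -0.212  0.012] [ 0.36  -0.214  0.004]
beaker_b 0.83 396 127 [ 0.714 -0.22   0.05 ] [ 0.729 -0.231  0.004]
beaker_b 0.73 308 97 [ 0.764 -0.048  0.078] [ 0.796 -0.046  0.004]
side [ 0.333 -0.703  0.698]
log_center 0.69 286 184 [0.538 0.077 0.041] [0.549 0.122 0.004]
log_center 0.31 298 279 [ 0.472 -0.215  0.028] [ 0.478 -0.198  0.004]
log_window 0.71 287 179 [0.544 0.084 0.051] [0.56  0.142 0.004]
mat 0.93 285 181 [0.537 0.082 0.048] [0.55  0.135 0.004]
blo
[... 684 characters left out ...]
positions': array([-1.27501940e+00,  3.13487445e-01, -4.70852011e-02,  1.21018934e+00,
        3.34529566e-05,  1.57081148e+00]), 'joint_velocities': array([-9.23440792e-04, -9.13910571e-04, -9.22681713e-04,  1.00847395e-03,
        1.45303136e-04, -2.92765633e-05]), 'tau': array([ 2.24788005e-04, -5.39470911e+01,  3.40058506e+01,  1.50905635e-03,
       -2.05515889e-04, -7.42152420e-07]), 'position': array([ 0.1749032 , -0.57395132,  0.23131353]), 'eef_rot': array([ 3.14155832e+00, -3.34534770e-05,  2.95761774e-01]), 'contact_force': array([ 0.27066919, -0.64749093,  0.44538995]), 'ft_torque': array([-0.0231945 , -0.02144816, -0.02921752]), 'grasp_force': 0.0, 'opening': 0.9979841880583195}
```

View pics/top0.png

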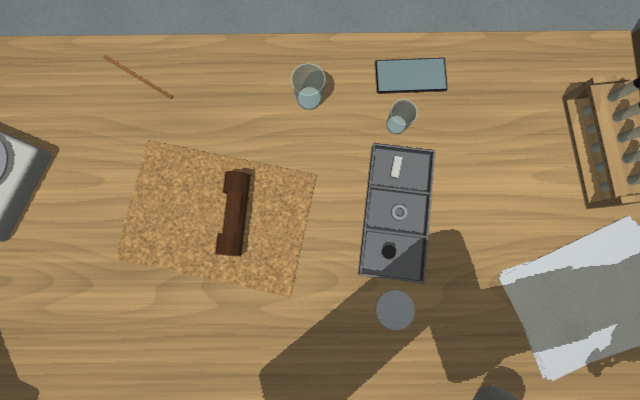

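View pics/side0.png

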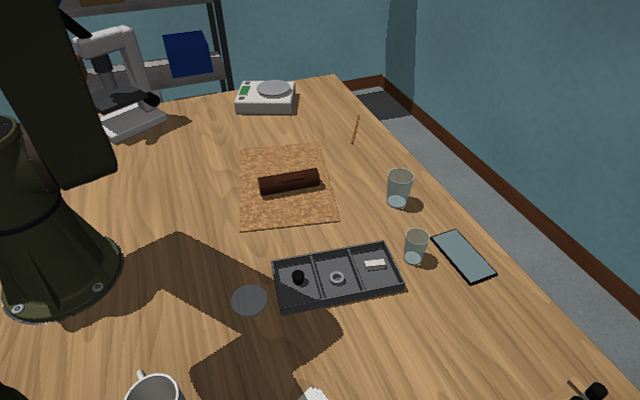

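The top view shows the branch near (234,213), slightly yawed, with its cut on the left (+y) side. The block is near (396,167) in the far compartment. Next I measure the axis, the section profile and the block's pose.

```bash
cat >> h.py <<'E'
def cloud(c,im,d):
    v,u=np.mgrid[0:400,0:640]; k=bot.get_calibration(c); R=np.array(k["R"]);t=np.array(k["t"])
    p=np.stack([(u-k["cx"])/k["fx"]*d,(v-k["cy"])/k["fy"]*d,d],-1); return (p-t)@R
def log(c,im,d,prof=True):
    P=cloud(c,im,d); m=(d>0)&(P[...,2]>.022)&(P[...,2]<.07)&(P[...,0]>.42)&(P[...,0]<.68)&(P[...,1]>-.06)&(P[...,1]<.25)
    dark=im.max(-1)<110
    Q=P[m]; C=im[m]
    # axis dir via minAreaRect of xy
    (cx,cy),(w,h),a=cv2.minAreaRect(Q[:,:2].astype(np.float32)); 
    b=cv2.boxPoints(((cx,cy),(w,h),a)); e=max((b[1]-b[0],b[2]-b[1]),key=np.linalg.norm); e=e/np.linalg.norm(e); e=e*np.sign(e[0])
    n=np.array([-e[1],e[0]]); q=Q[:,:2]-[cx,cy]; s=q@e; r=q@n
    return Q,C,np.array([cx,cy]),e,n,s,r,(w,h)
E
python3 - <<'E'
from h import *
for c in("top","side"):
    im=cv2.imread(f"pics/{c}0.png");d=np.load(f"{c}0.npy")
    Q,C,c0,e,n,s,r,wh=log(c,im,d); print(c,c0.round(4),wh,"yaw",np.degrees(np.arctan2(e[1],e[0])).round(1))
    print("s range",np.percentile(s,[0.5,99.5]).round(3))
    for nm,m in(("end",(abs(s)>.045)),("mid",abs(s)<.034)):
        print(nm)
        for b in np.arange(-.03,.034,.004):
            k=m&(abs(r-b)<.002)
            if k.any(): print(f"{b:.3f} n{k.sum()} z{np.median(Q[k,2]):.4f} sd{Q[k,2].std():.4f}",C[k].mean(0).astype(int))
    P=cloud(c,im,d); m=(im.min(-1)>150)&(P[...,2]>.01)&(P[...,2]<.035)&(P[...,0]>.56)&(P[...,0]<.7)&(P[...,1]<-.15)&(P[...,1]>-.3)
    B=P[m&(P[...,2]>.016)]; rc=cv2.minAreaRect(B[:,:2].astype(np.float32)); print("block",len(B),rc,np.median(B[:,2]))
E
python3 -c "
import cv2
a=cv2.imread('pics/top0.png')[140:290,130:310];b=cv2.imread('pics/side0.png')[150:220,230:350]
cv2.imwrite('pics/c1.png',cv2.resize(a,None,fx=4,fy=4,interpolation=2))"
```

```text
top [0.5475 0.1011] (0.04973789304494858, 0.16118468344211578) yaw -5.1
s range [-0.08  0.08]
end
-0.026 n27 z0.0308 sd0.0029 [21 31 43]
-0.022 n120 z0.0388 sd0.0043 [24 36 54]
-0.018 n95 z0.0455 sd0.0019 [28 42 63]
-0.014 n94 z0.0490 sd0.0025 [30 45 67]
-0.010 n88 z0.0515 sd0.0013 [32 48 73]
-0.006 n84 z0.0527 sd0.0013 [34 52 78]
-0.002 n82 z0.0533 sd0.0015 [34 53 79]
0.002 n72 z0.0537 sd0.0011 [33 51 76]
0.006 n78 z0.0532 sd0.0015 [31 48 74]
0.010 n70 z0.0522 sd0.0011 [32 49 75]
0.014 n65 z0.0497 sd0.0013 [32 48 73]
0.018 n56 z0.0468 sd0.0015 [30 46 69]
0.022 n33 z0.0428 sd0.0017 [ 54  83 109]
0.026 n4 z0.0357 sd0.0008 [ 67 104 133]
mid
-0.026 n33 z0.0318 sd0.0024 [21 30 43]
-0.022 n110 z0.0389 sd0.0037 [24 35 53]
-0.018 n93 z0.0457 sd0.0019 [25 37 55]
-0.014 n88 z0.0493 sd0.0016 [32 49 75]
-0.010 n81 z0.0515 sd0.0014 [34 52 80]
-0.006 n79 z0.0530 sd0.0015 [35 53 82]
-0.002 n79 z0.0535 sd0.0011 [36 55 85]
0.002 n75 z0.0538 sd0.0010 [34 53 82]
0.006 n69 z0.0532 sd0.0011 [34 54 83]
0.010 n62 z0.0519 sd0.0014 [ 51  76 102]
0.014 n1 z0.0491 sd0.0000 [ 83 125 157]
block 160 ((0.61218333
[... 542 characters left out ...]
45 sd0.0010 [20 31 55]
0.014 n25 z0.0540 sd0.0035 [21 32 55]
0.018 n9 z0.0536 sd0.0007 [21 32 56]
0.022 n4 z0.0526 sd0.0091 [35 53 80]
mid
-0.018 n76 z0.0322 sd0.0053 [10 15 26]
-0.014 n109 z0.0382 sd0.0073 [12 19 33]
-0.010 n64 z0.0470 sd0.0034 [15 23 39]
-0.006 n47 z0.0507 sd0.0023 [21 33 56]
-0.002 n40 z0.0531 sd0.0014 [24 37 63]
0.002 n28 z0.0547 sd0.0017 [24 37 63]
0.006 n28 z0.0548 sd0.0015 [24 37 64]
0.010 n20 z0.0550 sd0.0011 [22 34 60]
0.014 n17 z0.0547 sd0.0012 [19 29 55]
0.018 n10 z0.0529 sd0.0005 [21 32 55]
0.022 n2 z0.0514 sd0.0004 [34 51 75]
block 115 ((0.6137183904647827, -0.2266916036605835), (0.021264147013425827, 0.10517250746488571), 89.95562744140625) 0.021162061341481842
```

View pics/c1.png

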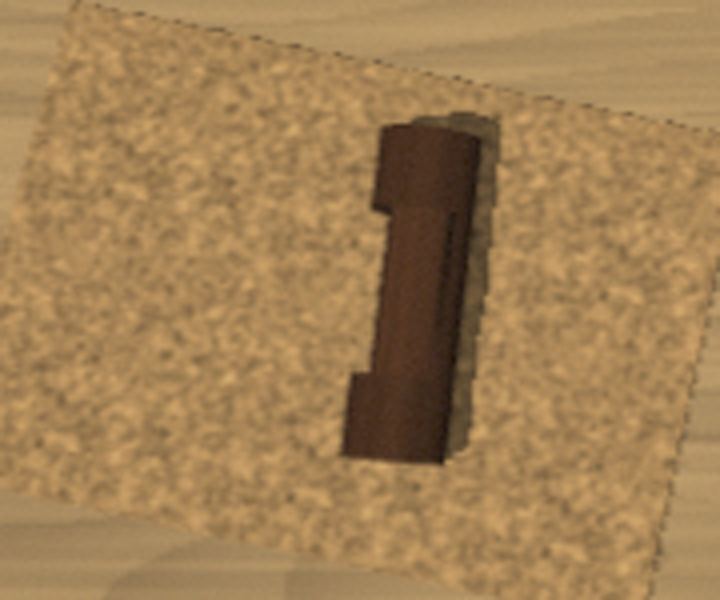

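>>> servo_tool(
  deltas=[1,-1,0,0,0,0,1,1,-1,0,0,0,0,1,1,-1,0,0,0,0,1,1,-1,0,0,0,0,1,1,-1,0,0,0,0,1,1,-1,0,0,0,0,1,1,-1,0,0,0,0,1,1,-1,0,0,0,0,1,1,-1,0,0,0,0,1,1,-1,0,0,0,0,1],
)

```text
clock: 2.35
position: [0.375, -0.1983, 0.2315]
eef_rot: [3.141, -0.001, 0.296]
contact_force: [0.5, -1.0, 0.0]
opening: 0.999
grasp_force: 0.0
```

>>> servo_tool(
  deltas=[1,-1,0,0,0,0,1,1,-1,0,0,0,0,1,1,-1,0,0,0,0,1,1,-1,0,0,0,0,1,1,-1,0,0,0,0,1,1,-1,0,0,0,0,1,1,-1,0,0,0,0,1,1,-1,0,0,0,0,1,1,-1,0,0,0,0,1,0.2,-0.8,0,0,0,-1,1],
)

```text
clock: 3.6
position: [0.5538, 0.164, 0.231]
eef_rot: [-3.141, -0.0, 0.386]
contact_force: [-0.4, 0.9, -1.0]
opening: 0.998
grasp_force: 0.0
```

>>> servo_tool(
  deltas=[0,0,0.5,0,0,-1,1,0,0,0.5,0,0,-1,1,0,0,0.5,0,0,-1,1,0,0,0.5,0,0,-1,1,0,0,0.5,0,0,-1,1,0,0,0.5,0,0,-1,1,0,0,0,0,0,-1,1,0,0,0,0,0,-1,1,0,0,0,0,0,-1,1,0,0,0,0,0,-1,1],
)

```text
clock: 4.85
position: [0.5528, 0.1622, 0.1413]
eef_rot: [3.142, -0.0, 1.259]
contact_force: [0.2, 0.3, -0.1]
opening: 0.998
grasp_force: 0.0
```

>>> servo_tool(
  deltas=[0,0,0,0,0,-1,1,0,0,0,0,0,-1,1,0,0,0,0,0,-0.5,1,0,0,0,0,0,0,1],
)

```text
clock: 5.35
position: [0.5528, 0.1622, 0.1413]
eef_rot: [3.142, 0.0, 1.473]
contact_force: [0.2, 0.6, -0.3]
opening: 0.999
grasp_force: 0.0
```

Run:
```python
from h import *
o=bot.get_obs();print(o["clock"],o["position"],np.degrees(o["eef_rot"]),o["joint_positions"])
im=cv2.imread("pics/top0.png");d=np.load("top0.npy")
# log axis: fit circle centre line on bark ends, side line too
from scipy.optimize import least_squares
Q,C,c0,e,n,s,r,wh=log("top",im,d)
m=abs(s)>.045
Q=Q[m]
f=lambda p:np.hypot((Q[:,0]-.5475)*-np.sin(p[1])+(Q[:,1]-p[0])*np.cos(p[1]),Q[:,2]-p[2])-.025
s_=least_squares(f,[.101,-.09,.029],loss="soft_l1",f_scale=.001);print(s_.x,np.degrees(s_.x[1]))
P=cloud("top",im,d);m=(im.min(-1)>150);m[:155]=0;m[185:]=0;m[:,:385]=0;m[:,410:]=0
B=P[m];print(len(B),cv2.minAreaRect(B[:,:2].astype(np.float32)),np.median(B,0))
```

```text
5.35 [0.55276446 0.16218926 0.14132196] [1.79997352e+02 2.11536085e-04 8.44209950e+01] [ 2.85416291e-01  3.19542826e-01 -2.49360163e-01  1.00185184e+00
 -2.06885081e-05  1.95358462e+00]
[ 0.1017256  -0.08987204  0.0287879 ] -5.149288689864992
168 ((0.5634225606918335, -0.16033993661403656), (0.03165549412369728, 0.25824540853500366), 50.96532440185547) [ 0.64328549 -0.22341134  0.01920548]
```

>>> servo_tool(
  deltas=[0,0,0.9,0,0,0,1,0,0,0.9,0,0,0,1,0,0,0.9,0,0,0,1,0,0,0.9,0,0,0,1,0,0,0.5,0,0,0,1,0,0,0.35,0,0,0,1,-0.4,0,0,0,0,0,1,-0.2,0,0,0,0,0,1,-0.1,0,0,0,0,0,1],
)

```text
clock: 6.48
position: [0.5513, 0.1407, 0.0087]
eef_rot: [3.14, -0.0, 1.473]
contact_force: [0.2, -0.2, -0.2]
opening: 1.001
grasp_force: 0.0
```

>>> servo_tool(
  deltas=[-0.05,0,0,0,0,0,1,-0.05,0,0,0,0,0,1,-0.05,0,0,0,0,0,1,-0.05,0,0,0,0,0,1,-0.05,0,0,0,0,0,1,-0.05,0,0,0,0,0,1,-0.05,0,0,0,0,0,1,-0.05,0,0,0,0,0,1,-0.05,0,0,0,0,0,1,-0.05,0,0,0,0,0,1],
)

```text
clock: 7.72
position: [0.5493, 0.1262, 0.0078]
eef_rot: [3.142, 0.0, 1.474]
contact_force: [-0.4, -0.3, -0.3]
opening: 0.998
grasp_force: 0.1
```

Run:
```python
from h import *
print(bot.get_obs()["position"],bot.get_obs()["contact_force"])
im,d=bot.grab_frame("side");cv2.imwrite("pics/s1.png",im[110:260,200:400].repeat(4,0).repeat(4,1))
```

```text
[0.54925232 0.12622655 0.00780553] [-0.40639038 -0.34151243 -0.33634666]
```

View pics/s1.png

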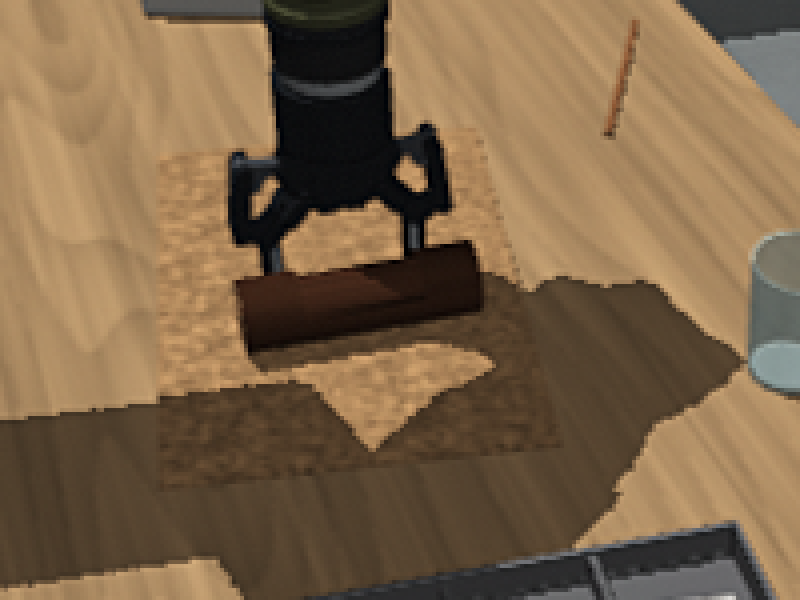

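The side view shows both fingers straddling the middle, behind the two round ends; I keep pushing slowly.

>>> servo_tool(
  deltas=[-0.05,0,0,0,0,0,1,-0.05,0,0,0,0,0,1,-0.05,0,0,0,0,0,1,-0.05,0,0,0,0,0,1,-0.05,0,0,0,0,0,1,-0.05,0,0,0,0,0,1,-0.05,0,0,0,0,0,1,-0.05,0,0,0,0,0,1,-0.03,0,0,0,0,0,1,-0.03,0,0,0,0,0,1],
)

```text
clock: 9.02
position: [0.5479, 0.1126, 0.0078]
eef_rot: [3.142, -0.0, 1.474]
contact_force: [-0.7, 0.7, 0.9]
opening: 1.001
grasp_force: 0.1
```

>>> servo_tool(
  deltas=[0.5,0,0,0,0,0,1,1,0,0,0,0,0,1,1,0,0,0,0,0,1,1,0,0,0,0,0,1,1,0,0,0,0,0,1],
)

```text
clock: 9.65
position: [0.5609, 0.249, 0.0078]
eef_rot: [3.142, -0.0, 1.474]
contact_force: [0.0, 0.1, -0.4]
opening: 0.997
grasp_force: 0.0
```

```bash
cat >> h.py <<'E'
from scipy.optimize import least_squares
def meas(tag):
    im,d=bot.grab_frame("top");cv2.imwrite(f"pics/{tag}.png",im[140:290,130:330].repeat(4,0).repeat(4,1));np.save(tag+".npy",d);cv2.imwrite(f"pics/{tag}_full.png",im)
    P=cloud("top",im,d); m=(d>0)&(P[...,2]>.024)&(P[...,2]<.062)&(P[...,0]>.42)&(P[...,0]<.68)&(P[...,1]>-.06)&(P[...,1]<.125)
    k,l,st,_=cv2.connectedComponentsWithStats(m.astype(np.uint8)); m=l==(1+st[1:,4].argmax())
    Q=P[m]; xc=.5475
    (cx,cy),wh,a=cv2.minAreaRect(Q[:,:2].astype(np.float32)); print("rect",cx,cy,wh,a)
    yaw=-.09
    for _ in range(3):
        e=np.array([np.cos(yaw),np.sin(yaw)]); s=(Q[:,:2]-[cx,cy])@e
        E=Q[(abs(s)>.045)]
        f=lambda p:np.hypot((E[:,0]-cx)*-np.sin(p[1])+(E[:,1]-p[0])*np.cos(p[1]),E[:,2]-p[2])-.025
        x=least_squares(f,[cy,yaw,.029],loss="soft_l1",f_scale=.001).x; yaw=x[1]
    n=np.array([-np.sin(yaw),np.cos(yaw)]); r=(Q[:,:2]-[cx,x[0]])@n
    M=abs(s)<.034; rm=r[M]; z=Q[M,2]; col=im[m][M].mean(1)
    print("axis at x=%.4f y=%.4f yaw %.1f zc %.4f"%(cx,x[0],np.degrees(yaw),x[2]), "s mid",(s.min()+s.max())/2)
    for b in np.arange(-.026,.028,.004):
        k=abs(rm-b)<.002
        if k.any(): print(f"{b:.3f} n{k.sum()} z{np.median(z[k]):.4f} c{col[k].mean():.0f} circ{x[2]+np.sqrt(max(0,.025**2-b*b)):.4f}")
    # model fit: section = min(circle, chord plane) with normal angle phi from up (+ toward n)
    g=lambda p:np.where((zz:=(.015+p[1]-rm*np.sin(p[0]))/np.cos(p[0]))<np.sqrt(np.clip(.025**2-rm**2,0,1)),zz,np.sqrt(np.clip(.025**2-rm**2,0,1)))+x[2]-z
    K=None
    best=min((least_squares(g,[q,0],loss="soft_l1",f_scale=.001,bounds=([-1.4,-.001],[1.4,.001])) for q in np.arange(-1.2,1.3,.2)),key=lambda o:o.cost)
    print("tilt from up toward +n deg",np.degrees(best.x[0]),"cost",best.cost)
E
python3 -c "
from h import *
meas('m1');print(bot.get_obs()['clock'])"
```

```text
rect 0.5454314351081848 0.07733453810214996 (0.04984206333756447, 0.1619575023651123) 84.95914459228516
axis at x=0.5454 y=0.0778 yaw -5.1 zc 0.0287 s mid 1.6763546668470408e-05
-0.026 n46 z0.0329 c34 circ0.0287
-0.022 n97 z0.0406 c35 circ0.0406
-0.018 n90 z0.0461 c39 circ0.0461
-0.014 n85 z0.0495 c46 circ0.0494
-0.010 n69 z0.0502 c81 circ0.0516
-0.006 n71 z0.0478 c85 circ0.0530
-0.002 n65 z0.0464 c89 circ0.0536
0.002 n60 z0.0448 c92 circ0.0536
0.006 n68 z0.0432 c91 circ0.0530
0.010 n71 z0.0412 c101 circ0.0516
0.014 n62 z0.0392 c107 circ0.0494
0.018 n63 z0.0377 c115 circ0.0461
0.022 n65 z0.0353 c125 circ0.0406
0.026 n1 z0.0328 c109 circ0.0287
tilt from up toward +n deg 23.954195073297058 cost 0.0004578377221788211
9.7
```

View pics/m1.png

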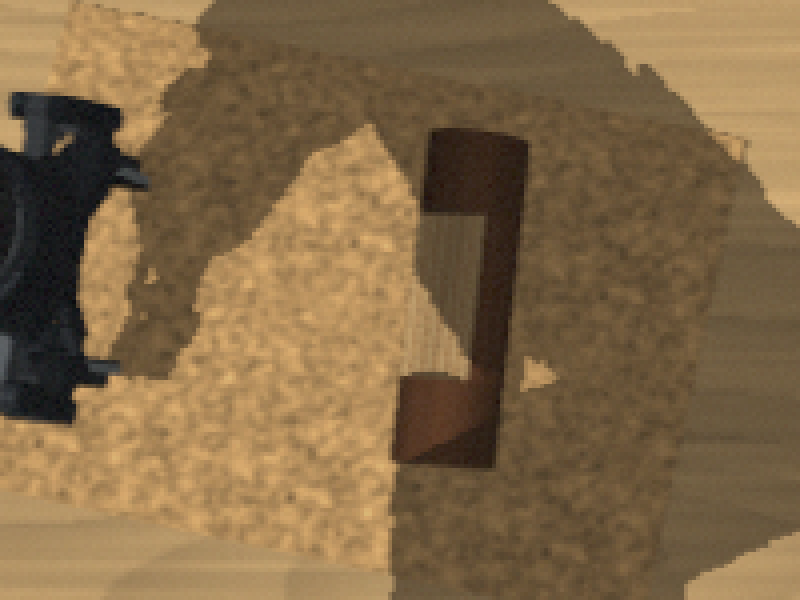

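The top view shows the pale window at (440,290) in the crop, tipped about 24° toward +y, with the branch axis at y≈0.078. That leaves about 10 mm of roll.

>>> servo_tool(
  deltas=[-1,0,0,0,0,0,1,-1,0,0,0,0,0,1,-1,0,0,0,0,0,1,-0.8,0,0,0,0,0,1,-0.4,0,0,0,0,0,1,-0.05,0,0,0,0,0,1,-0.05,0,0,0,0,0,1,0,0,0,0,0,0,1],
)

```text
clock: 10.7
position: [0.5487, 0.1193, 0.0078]
eef_rot: [3.141, -0.0, 1.475]
contact_force: [0.2, 0.1, -0.6]
opening: 0.999
grasp_force: 0.0
```

>>> servo_tool(
  deltas=[-0.06,0,0,0,0,0,1,-0.06,0,0,0,0,0,1,-0.06,0,0,0,0,0,1,-0.06,0,0,0,0,0,1,-0.05,0,0,0,0,0,1,-0.05,0,0,0,0,0,1,-0.05,0,0,0,0,0,1,-0.05,0,0,0,0,0,1,-0.04,0,0,0,0,0,1,-0.03,0,0,0,0,0,1],
)

```text
clock: 11.95
position: [0.547, 0.1033, 0.0078]
eef_rot: [-3.142, -0.0, 1.474]
contact_force: [-0.9, -0.7, 0.2]
opening: 1.0
grasp_force: 0.1
```

>>> servo_tool(
  deltas=[-0.02,0,0,0,0,0,1,-0.02,0,0,0,0,0,1,0,0,0,0,0,0,1,0,0,0,0,0,0,1],
)

```text
clock: 12.45
position: [0.5469, 0.1021, 0.0078]
eef_rot: [-3.142, 0.0, 1.474]
contact_force: [0.1, -0.1, 0.6]
opening: 1.002
grasp_force: 0.0
```

>>> servo_tool(
  deltas=[0.5,0,0,0,0,0,1,1,0,0,0,0,0,1,1,0,0,0,0,0,1,1,0,0,0,0,0,1,0.5,0,0,0,0,0,1],
)

```text
clock: 13.08
position: [0.5587, 0.2238, 0.0078]
eef_rot: [3.141, -0.001, 1.476]
contact_force: [-0.4, -0.4, -0.1]
opening: 0.998
grasp_force: 0.0
```

```bash
python3 -c "
from h import *
meas('m2');print(bot.get_obs()['clock'],bot.get_obs()['position'])"
```

```text
rect 0.544389009475708 0.06724977493286133 (0.049839086830616, 0.16169686615467072) 85.03791046142578
axis at x=0.5444 y=0.0676 yaw -5.1 zc 0.0288 s mid 1.1301017006790093e-05
-0.026 n47 z0.0330 c35 circ0.0288
-0.022 n94 z0.0409 c45 circ0.0407
-0.018 n75 z0.0442 c92 circ0.0461
-0.014 n73 z0.0444 c100 circ0.0495
-0.010 n76 z0.0441 c102 circ0.0517
-0.006 n70 z0.0444 c106 circ0.0531
-0.002 n76 z0.0441 c104 circ0.0537
0.002 n71 z0.0442 c111 circ0.0537
0.006 n76 z0.0440 c111 circ0.0531
0.010 n75 z0.0441 c125 circ0.0517
0.014 n72 z0.0441 c130 circ0.0495
0.018 n70 z0.0436 c118 circ0.0461
0.022 n41 z0.0411 c95 circ0.0407
tilt from up toward +n deg 0.6499988586633371 cost 0.0004889626610194869
13.125 [0.55880195 0.22493041 0.00786347]
```

The window is now up, within about 1°. Next is the block.

Run:
```python
from h import *
for c in("top","side"):
    im=cv2.imread(f"pics/{c}0.png");d=np.load(f"{c}0.npy")
    P=cloud(c,im,d);m=((im.min(-1)>150)&(abs(P[...,0]-.64)<.04)&(abs(P[...,1]+.223)<.04)).astype(np.uint8)
    k,l,st,ce=cv2.connectedComponentsWithStats(m);i=1+st[1:,4].argmax();v,u=np.nonzero(l==i)
    W=np.array([ray(c,a,b,.020) for a,b in zip(u,v)])[:,:2]
    print(c,st[i],cv2.minAreaRect(W.astype(np.float32)),W.mean(0),"median z",np.median(P[l==i][:,2]))
    ev,V=np.linalg.eigh(np.cov(W.T));a=V[:,1];print("yaw",np.degrees(np.arctan(a[1]/a[0])))
    for t in ("block_center",):
        pass
```

```text
top [391 156  12  22 166] ((0.6425706744194031, -0.2233370691537857), (0.01607580855488777, 0.04280349239706993), 76.87096405029297) [ 0.64279502 -0.22331077] median z 0.019136051054915164
yaw -13.121906613144414
side [364 259  22   7 109] ((0.645134687423706, -0.22503218054771423), (0.01521977037191391, 0.04422160983085632), 77.15461730957031) [ 0.64552135 -0.22512379] median z 0.021221448595936537
yaw -14.316239279207112
```

>>> servo_tool(
  deltas=[0,0,-1,0,0,-1,0.5,0,0,-1,0,0,-1,0.5,0,0,-1,0,0,-1,0.5,0,0,-1,0,0,-1,0.5,0,0,-0.8,0,0,-1,0.5,0,0,0,0,0,-1,0.5,0,0,0,0,0,-1,0.5,0,0,0,0,0,-1,0.5,0,0,0,0,0,-1,0.5,0,0,0,0,0,-1,0.5],
)

```text
clock: 14.38
position: [0.5583, 0.2209, 0.1517]
eef_rot: [-3.141, 0.0, 2.349]
contact_force: [-0.8, -0.3, 0.0]
opening: 0.501
grasp_force: 0.0
```

>>> servo_tool(
  deltas=[0,0,0,0,0,-1,0.5,0,0,0,0,0,-1,0.5,0,0,0,0,0,-1,0.5,0,0,0,0,0,-1,0.5,0,0,0,0,0,-1,0.5,0,0,0,0,0,-1,0.5,0,0,0,0,0,-0.5,0.5,-0.44,-1,0,0,0,0,0.5,-0.44,-1,0,0,0,0,0.5,-0.44,-1,0,0,0,0,0.5],
)

```text
clock: 15.62
position: [0.5765, 0.1235, 0.1517]
eef_rot: [-3.141, -0.0, 2.914]
contact_force: [0.8, -0.6, 0.9]
opening: 0.502
grasp_force: 0.0
```

>>> servo_tool(
  deltas=[-0.44,-1,0,0,0,0,0.5,-0.44,-1,0,0,0,0,0.5,-0.44,-1,0,0,0,0,0.5,-0.44,-1,0,0,0,0,0.5,-0.44,-1,0,0,0,0,0.5,-0.44,-1,0,0,0,0,0.5,-0.44,-1,0,0,0,0,0.5,-0.44,-1,0,0,0,0,0.5,-0.44,-1,0,0,0,0,0.5,-0.44,-1,0,0,0,0,0.5],
)

```text
clock: 16.88
position: [0.6371, -0.1986, 0.1516]
eef_rot: [-3.141, -0.001, 2.913]
contact_force: [-0.3, 0.0, 0.1]
opening: 0.497
grasp_force: 0.0
```

>>> servo_tool(
  deltas=[-0.44,-1,0,0,0,0,0.5,0,0,0,0,0,0,0.5,0,0,0,0,0,0,0.5],
)

```text
clock: 17.25
position: [0.643, -0.2291, 0.1515]
eef_rot: [3.141, -0.001, 2.913]
contact_force: [-0.0, 0.6, -0.4]
opening: 0.499
grasp_force: 0.0
```

>>> servo_tool(
  deltas=[0,0.16,0.9,0,0,0,0.5,0,0,0.9,0,0,0,0.5,0,0,0.9,0,0,0,0.5,0,0,0.9,0,0,0,0.5,0,0,0.6,0,0,0,0.5,0,0,0.4,0,0,0,0.5,0,0,0.2,0,0,0,0.5,0,0,0,0,0,0,0.5],
)

```text
clock: 18.25
position: [0.6449, -0.2246, 0.0079]
eef_rot: [-3.142, 0.0, 2.914]
contact_force: [0.1, 0.4, -0.1]
opening: 0.503
grasp_force: 0.0
```

>>> servo_tool(
  deltas=[0,0,0,0,0,0,0.3,0,0,0,0,0,0,0.2,0,0,0,0,0,0,0.1,0,0,0,0,0,0,0,0,0,0,0,0,0,0,0,0,0,0,0,0,0],
  newtons=25,
)

```text
clock: 19.0
position: [0.6454, -0.2249, 0.0087]
eef_rot: [-3.141, 0.001, 2.914]
contact_force: [-1.3, -0.0, 4.8]
opening: 0.178
grasp_force: 26.3
```

>>> servo_tool(
  deltas=[0,0,-0.2,0,0,0,0,0,0,-0.6,0,0,0,0,0,0,-1,0,0,0,0,0,0,-1,0,0,0,0,0,0,-1,0,0,-0.8,0,0,0,-0.5,0,0,-0.8,0,0,0,0,0,0,0,0],
)

```text
clock: 19.88
position: [0.646, -0.225, 0.1394]
eef_rot: [-3.141, 0.004, 3.053]
contact_force: [0.5, 0.3, -0.6]
opening: 0.177
grasp_force: 25.6
```

>>> servo_tool(
  deltas=[0.42,0.94,0,0,0,0,0,0.42,0.94,0,0,0,0,0,0.42,0.94,0,0,0,0,0,0.42,0.94,0,0,0,0,0,0.42,0.94,0,0,0,0,0,0.42,0.94,0,0,0,0,0,0.42,0.94,0,0,0,0,0,0.42,0.94,0,0,0,0,0,0.42,0.94,0,0,0,0,0,0.42,0.94,0,0,0,0,0],
)

```text
clock: 21.12
position: [0.543, 0.0682, 0.1362]
eef_rot: [-3.141, -0.001, 3.052]
contact_force: [-0.6, 0.7, 0.9]
opening: 0.178
grasp_force: 25.6
```

>>> servo_tool(
  deltas=[0,0,0,0,0,0,0,0,0,0,0,0,0,0],
)

```text
clock: 21.38
position: [0.5439, 0.067, 0.1365]
eef_rot: [-3.141, -0.0, 3.053]
contact_force: [-1.1, 0.0, 0.5]
opening: 0.179
grasp_force: 25.6
```

Run:
```python
from h import *
im,d=bot.grab_frame("side");cv2.imwrite("pics/s2.png",im[100:250,200:400].repeat(4,0).repeat(4,1))
P=cloud("side",im,d);m=((im.min(-1)>120)&(abs(P[...,0]-.55)<.05)&(abs(P[...,1]-.06)<.05)&(P[...,2]>.08)&(P[...,2]<.2));print(m.sum(),P[m].min(0),P[m].max(0))
```

```text
23 [0.52221257 0.05834847 0.14435112] [0.53696009 0.07380115 0.15197439]
```

View pics/s2.png

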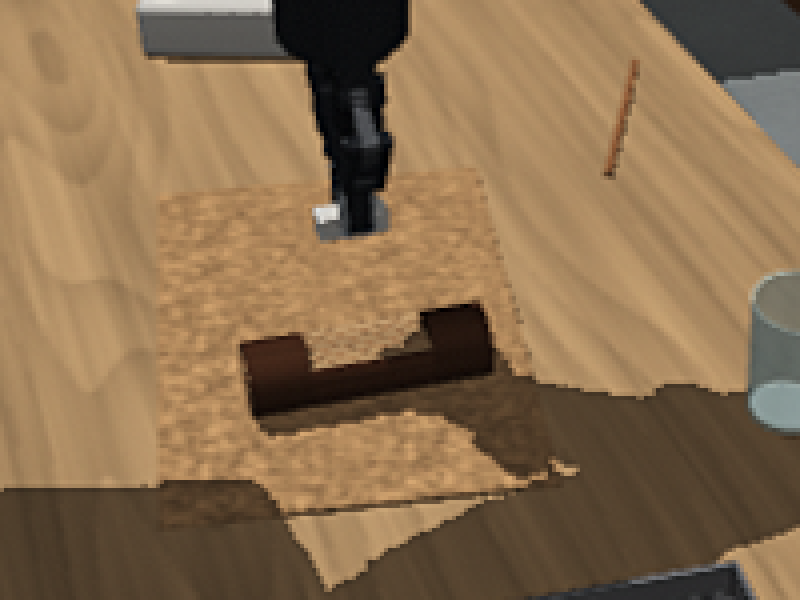

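The block is held level above the upward window (crop 350,220 over 365,345). I lower it now.

>>> servo_tool(
  deltas=[0,0,0.8,0,0,0,0,0,0,0.8,0,0,0,0,0,0,0.7,0,0,0,0,0,0,0.3,0,0,0,0,0,0,0.15,0,0,0,0,0,0,0.1,0,0,0,0,0,0,0,0,0,0,0],
)

```text
clock: 22.3
position: [0.5444, 0.0674, 0.0517]
eef_rot: [3.142, 0.001, 3.053]
contact_force: [-0.2, 0.1, -0.5]
opening: 0.181
grasp_force: 25.6
```

>>> servo_tool(
  deltas=[0,0,0.02,0,0,0,0,0,0,0.02,0,0,0,0,0,0,0,0,0,0,0],
)

```text
clock: 22.68
position: [0.5441, 0.0674, 0.0502]
eef_rot: [3.142, 0.0, 3.053]
contact_force: [-0.3, -0.7, -0.2]
opening: 0.182
grasp_force: 25.6
```

>>> servo_tool(
  deltas=[0,0,0.02,0,0,0,0,0,0,0.01,0,0,0,0,0,0,0,0,0,0,0],
)

```text
clock: 23.05
position: [0.544, 0.0674, 0.0491]
eef_rot: [-3.142, -0.0, 3.053]
contact_force: [0.9, 0.5, 0.2]
opening: 0.178
grasp_force: 25.6
```

>>> servo_tool(
  deltas=[0,0,0.02,0,0,0,0,0,0,0,0,0,0,0],
)

```text
clock: 23.3
position: [0.5441, 0.0674, 0.0486]
eef_rot: [-3.142, 0.0, 3.053]
contact_force: [0.3, -0.0, -0.4]
opening: 0.178
grasp_force: 25.7
```

>>> servo_tool(
  deltas=[0,0,0.02,0,0,0,0,0,0,0,0,0,0,0],
)

```text
clock: 23.55
position: [0.5441, 0.0673, 0.0485]
eef_rot: [-3.142, 0.0, 3.053]
contact_force: [-1.9, -0.2, 4.6]
opening: 0.178
grasp_force: 26.3
```

>>> servo_tool(
  deltas=[0,0,0.02,0,0,0,0,0,0,0,0,0,0,0],
)

```text
clock: 23.8
position: [0.5442, 0.0673, 0.0485]
eef_rot: [3.142, 0.001, 3.053]
contact_force: [-4.2, -0.2, 10.6]
opening: 0.176
grasp_force: 27.0
```

Contact. I back off 0.8 mm to relieve the pressure, then open gently and rise.

>>> servo_tool(
  deltas=[0,0,-0.03,0,0,0,0,0,0,0,0,0,0,0,0,0,0,0,0,0,0.2,0,0,0,0,0,0,0.22,0,0,0,0,0,0,0.25,0,0,0,0,0,0,0.3,0,0,0,0,0,0,0.35,0,0,0,0,0,0,0.35],
)

```text
clock: 24.8
position: [0.5441, 0.0674, 0.0483]
eef_rot: [-3.142, -0.0, 3.053]
contact_force: [-0.0, 0.2, -0.7]
opening: 0.352
grasp_force: 0.0
```

>>> servo_tool(
  deltas=[0,0,-0.1,0,0,0,0.35,0,0,-0.3,0,0,0,0.35,0,0,-0.5,0,0,0,0.35,0,0,-0.8,0,0,0,0.35,0,0,-0.8,0,0,0,0.35,0,1,-0.8,0,0,0,0.35,0,1,-0.8,0,0,0,0.35,0,1,0,0,0,0,0.35,0,1,0,0,0,0,0.35,0,1,0,0,0,0,0.35],
)

```text
clock: 26.05
position: [0.5576, 0.2179, 0.1728]
eef_rot: [3.141, 0.001, 3.053]
contact_force: [0.2, 0.2, 0.0]
opening: 0.349
grasp_force: 0.0
```

Run:
```python
from h import *
meas('m3');o=bot.get_obs();print(o['clock'],o['position'])
```

```text
rect 0.5444118976593018 0.06726827472448349 (0.04998994246125221, 0.16170480847358704) 84.90792846679688
axis at x=0.5444 y=0.0676 yaw -5.1 zc 0.0287 s mid 2.064073262038335e-06
-0.026 n45 z0.0325 c35 circ0.0287
-0.022 n93 z0.0402 c55 circ0.0406
-0.018 n74 z0.0444 c137 circ0.0461
-0.014 n75 z0.0442 c144 circ0.0494
-0.010 n74 z0.0441 c132 circ0.0516
-0.006 n112 z0.0485 c136 circ0.0530
-0.002 n75 z0.0586 c181 circ0.0536
0.002 n76 z0.0591 c185 circ0.0536
0.006 n69 z0.0590 c180 circ0.0530
0.010 n43 z0.0453 c161 circ0.0516
0.014 n66 z0.0444 c153 circ0.0494
0.018 n68 z0.0439 c131 circ0.0461
0.022 n41 z0.0412 c94 circ0.0406
0.026 n2 z0.0336 c108 circ0.0287
tilt from up toward +n deg -0.40542326891233665 cost 0.0033720227067501993
26.1 [0.55796414 0.22144189 0.17274871]
```

View pics/m3_full.png

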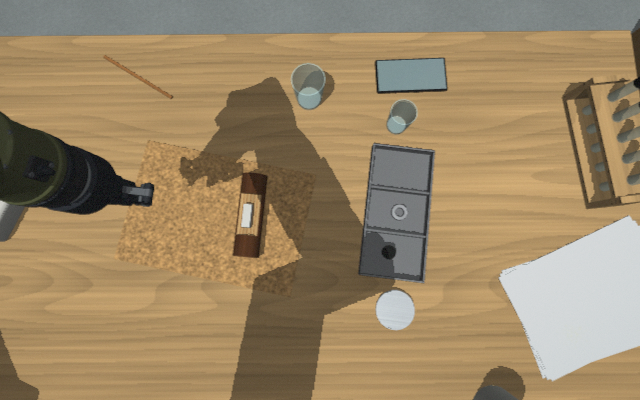

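The top view shows the block lying flat at the middle of the upward window (247,215). Its top is level at about 59–60 mm. The collar, stopper, dish and beakers look undisturbed, and the gripper is clear.

```bash
python3 -c "
from rig import bot
print(bot.job_done())"
```

```text
the job is handed in; nothing more can be done
None
```

The job is handed in at about 26 s: the branch lies on the mat with its window facing up to within about 1°, and the white block rests flat at the window's middle, let go; nothing else looked moved in the last picture.

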